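# Find the heavy cup and hold it up for checking

### The arm

A 6-joint arm with a two-finger parallel gripper is mounted at the origin on the work surface; the furniture and walls round the work are solid. World frame = base frame: x ahead of the robot, y to its left, z up, the work surface at z = 0. Lengths are in m, angles in rad, forces in N, time in s.
With the tool pointing down it reaches from about 0.35 to 0.925 m from the base axis. Payload 6.4 kg.
Tool frame: the origin (TCP) lies at the very end of the fingers, on their centre line; the grasp point (between the pads) lies 19 mm behind it (ctrl.hold_point_z is the distance from the TCP to the grasp point, in m); z points along the fingers, y is the line along which they close (so a half turn about z gives the same grasp; the last joint's range is limited). The gripper opens to 85 mm and grips with 20 to 120 N. Pads are 22 mm wide; open, the fingers measure 114 mm over their backs; the gripper's body (76 mm by 85 mm) begins 54 mm behind the grasp point. The pads swing forward as they close: fully open they stand 13 mm farther back than shut.
Start: joints at [-1.34, 0.245, 1.558, -0, 1.339, -0.174], TCP at [0.256, -0.597, 0.231] pointing down, gripper open.
Joint ranges: [-3.13, 3.13], [-1.02, 2.26], [0.13, 2.54], [-0.95, 4.09], [0.21, 2.88], [-2.74, 2.74]. Speed limits (rad/s): [2.57, 2.57, 3.14, 3.14, 3.14, 3.14].

### API

Orientations are given as a rotation vector (axis times angle).
In Python, from workcell import ctrl gives the robot as it stands.
- The arm moves only by the shell command python3 -m creep 'ROWS'. ROWS is JSON, a list of rows, each an object with "dr": the turn, a rotation vector about the tool's x, y, z in degrees, a list of three; "xyz": the shift along the tool's x, y, z in mm, a list of three; "gripper": the finger opening in mm, from 0 to 85.4. A call has 1 to 5 rows; each row shifts and turns the commanded pose from where the row before left it, along the tool's axes as they then stand; what a row does not reach is not made up. A row lasts 1/8 s, in which the tool goes at most 62.5 mm and 10.7 degrees, less where a joint would pass 70% of its speed; a pose out of reach is approached as far as the arm can. A call with a gripper value outside its range is refused whole. The fingers move at their own pace and stop on an object; the grip force is fixed at half the most. Time passes only in rows, so rows that do not move let the fingers close. It gives the time, the measured TCP pose, the force, the opening and the grip force at its end, in the units of the state.
- ctrl.state(): the state, without advancing time (a new reading comes with each control period).
- ctrl.get_image(name): name is "side" or "top" or "wrist"; returns the picture (480x640x3 uint8, red, green, blue); there is no depth.
- ctrl.camera_info(name): a dict with "fov_y" (degrees; the focal length in pixels is half the picture's height over the tangent of half this angle, whatever the lens; pixels are square), "cx", "cy" (the principal point, pixels), "pose" (4x4, takes a point from camera to world coordinates). Camera axes: x right, y up, looking along -z (the intrinsics and any distortion apply to the point x, -y, -z); pixel columns grow to the right and rows downward; lengths in m; the calibration is good to about 2 mm. A picture is of the moment at which its call begins: read the wrist's pose just before it. camera_info takes no time and is no camera call; for the wrist camera it gives the pose at the moment of the call.
- ctrl.job_done(): hands the job in; it is judged then, once.
The state is a dict: "t": time; "qpos": joint angles; "qvel": joint speeds; "joint_efforts": joint torques, N m; "position": TCP position; "orientation": TCP orientation; "wrist_force": force on the tool from outside, world axes, zero at the start; "torque": the same for the moment, N m; "grip_width": finger opening in m; "grip_force": force on a finger pad.
Only numpy, scipy, OpenCV 4.12 (cv2) and the standard library are available. Lean on these libraries where they do the work, as an engineer would, in place of code of your own. Each camera call takes 0.05 s, during which the arm holds its last target. There are 200 camera calls.

### The job

The two small white cast cups on the plywood ware board, each with a round white test plug lying in it, look alike, but one is clearly heavier. Lift each one clear of the board in turn to feel its weight, and gently stand the lighter one upright on the board again. Finish while still holding the heavier cup, upright and still, with its foot about 10 cm above the middle of the white square tile; do not drop, tip or knock together the cups, and leave the other things alone.

Things in the scene. Friction and masses are not known exactly. Their poses are not given: they have to be found in the camera images.
- cup_p: white slip-cast clay cup, open top, tapered, 54 mm wide at the rim, 44 mm at the foot, 65 mm tall, a loose white plug 28 mm wide in its bottom; upright on one half of the ware board. Looks just like the other; one weighs twice the other or more (both under 0.4 kg). Origin: centre of its underside, z up. Grip from above across its outside (52 mm), 35 to 50 mm above its underside
- cup_q: white slip-cast clay cup, open top, tapered, 54 mm wide at the rim, 44 mm at the foot, 65 mm tall, a loose white plug 28 mm wide in its bottom; upright on one half of the ware board. Looks just like the other; one weighs twice the other or more (both under 0.4 kg). Origin: centre of its underside, z up. Grip from above across its outside (52 mm), 35 to 50 mm above its underside
- ware_board: ware board, fixed: plywood slab 110 mm (x) by 340 mm (y), its top face 20 mm above the table; the cups stand on it, one towards each end. Origin: centre of its underside on the table; x across it, y along it, z up
- tile: flat white square tile, fixed, 95x95x9 mm, lying on the table; the place above which the heavier cup is held. Origin: centre of its underside, z up
- beaker: bystander: loose translucent measuring beaker, 74 mm wide, 93 mm tall; origin at the centre of its underside
- bung: bystander: loose red rubber bung, 41 mm wide, 32 mm tall; origin at the centre of its underside
- timer: bystander: loose white kitchen-type timer with red knob, 62x62x45 mm; origin at the centre of its underside
Things that resemble listed ones, but are neither listed nor needed, are in the scene too. What is shaped like the cup_q but orange is not meant. What is shaped like the cup_p but green is not meant.

How it is judged:
By the outcome, as a careful person would: the job done as asked, in the order asked, and still so for the second after the job is handed in, while the arm keeps its last pose, push and grip.
It also fails if it takes over 72 s, if anything falls off the work surface, if the arm or the gripper's body presses on something with over 40 N, if the wrist force passes 120 N, or if a joint passes its speed limit or range.

## Working session

There is one attempt and no reset: what is moved stays moved. The work goes in short steps, Python scripts to look and compute and a shell command to move; the robot and the scene stay as the last step left them, time stands still between calls to the robot, and variables do not carry over. Pictures are saved under pics/ and viewed, at most 10 in all, crops included, and the job is handed in when it is done.

```bash
mkdir -p pics
python3 - <<'E'
from workcell import ctrl
import cv2
for n in("top","side"):
    cv2.imwrite(f"pics/{n}0.png",ctrl.get_image(n)[:,:,::-1]); print(n,ctrl.camera_info(n))
s=ctrl.state(); print(s, ctrl.hold_point_z)
E
```

```text
top {'fov_y': 57.61419189814392, 'cx': 324.76929785584593, 'cy': 241.05197155456426, 'pose': array([[ 0.01957315,  0.99637613, -0.0827738 ,  0.40299226],
       [-0.99969574,  0.0182608 , -0.01658222, -0.04084708],
       [-0.01501061,  0.08307318,  0.99643039,  1.02544293],
       [ 0.        ,  0.        ,  0.        ,  1.        ]])}
side {'fov_y': 56.56036515024305, 'cx': 324.75652666662296, 'cy': 244.56724523829905, 'pose': array([[-0.95573923,  0.17228801, -0.23849396,  0.29186828],
       [-0.29417712, -0.5465712 ,  0.78404065,  0.68497154],
       [ 0.00472687,  0.81949788,  0.57306273,  0.54222981],
       [ 0.        ,  0.        ,  0.        ,  1.        ]])}
{'t': 0.1, 'qpos': array([-1.34011395e+00,  2.45748475e-01,  1.55889101e+00,  5.35936750e-06,
        1.33871381e+00, -1.74112725e-01]), 'qvel': array([-0.00040362, -0.00105003, -0.00176324, -0.00040594, -0.00076448,
        0.00217537]), 'joint_efforts': array([ 1.88361975e-05, -4.30669069e+01, -3.27129650e+01, -5.60584999e-05,
        2.80606408e-03,  5.96759634e-06]), 'position': array([ 0.25587203, -0.59697204,  0.2302884 ]), 'orientation': array([-3.07574094e+00, -6.31162591e-01,  6.99873162e-05]), 'wrist_force': array([ 0.27237984, -0.39616792,  1.067909  ]), 'torque': array([-0.03509527, -0.03856132, -0.02754582]), 'grip_force': 0.0, 'grip_width': 0.08563080092254859} 0.0187
```

View pics/top0.png

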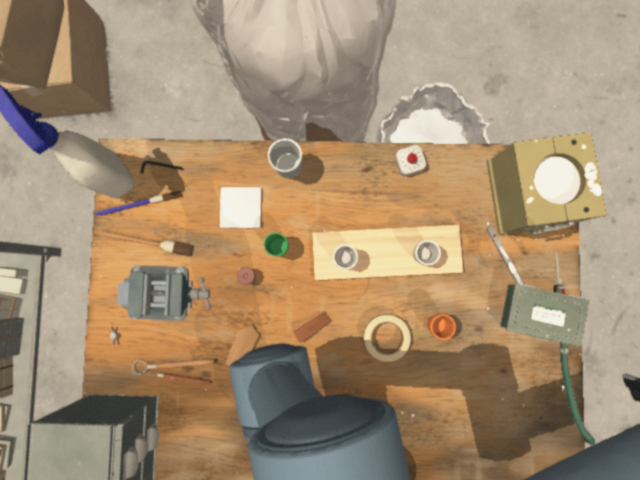

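View pics/side0.png

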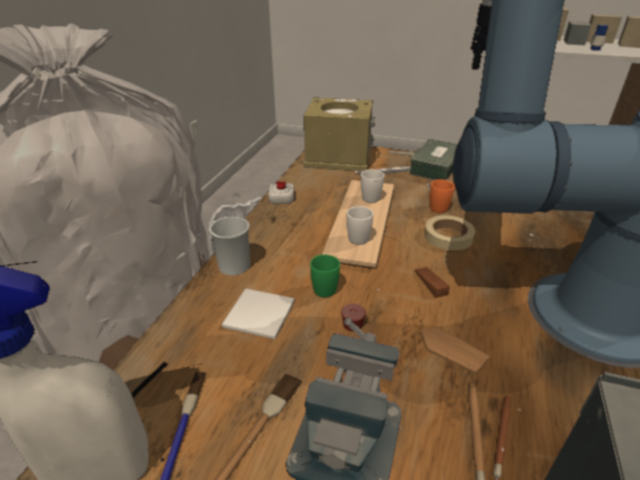

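The top view shows the cups at about (345,257) and (427,252), the tile at (240,207), the green cup at (276,245) and the beaker at (285,158). I'll zoom in to measure the rims.

```bash
cat > h.py <<'E'
from workcell import ctrl
import cv2, numpy as np
def ray(n,u,v,z,info=None):
    c=info or ctrl.camera_info(n); f=240/np.tan(np.radians(c['fov_y']/2)); P=c['pose']
    d=P[:3,:3]@np.array([(u-c['cx'])/f,-(v-c['cy'])/f,-1]); o=P[:3,3]
    return (o+d*(z-o[2])/d[2]).round(4)
def proj(n,p,info=None):
    c=info or ctrl.camera_info(n); f=240/np.tan(np.radians(c['fov_y']/2)); P=c['pose']
    q=P[:3,:3].T@(np.array(p)-P[:3,3]); return (c['cx']-f*q[0]/q[2], c['cy']+f*q[1]/q[2])
E
python3 - <<'E'
from h import *
for u,v in((313,233),(461,226),(463,272),(315,279)): print('board',ray('top',u,v,.02))
for u,v in((345.5,256.5),(427,252.5)): print('rim',ray('top',u,v,.085))
for u,v in((240.5,207.5),): print('tile',ray('top',u,v,.009))
print('green',ray('top',276,244,.065),'beaker',ray('top',285,158,.093),'orange',ray('top',443,326,.065))
a=cv2.imread('pics/top0.png')
A=cv2.resize(a[225:285,310:470],None,fx=5,fy=5,interpolation=cv2.INTER_CUBIC)
b=cv2.imread('pics/side0.png')[160:270,320:400]
B=cv2.resize(b,None,fx=2.6,fy=2.6,interpolation=cv2.INTER_CUBIC)
o=np.zeros((300+B.shape[0],800,3),np.uint8);o[:300]=A;o[300:,:B.shape[1]]=B
t=cv2.resize(a[180:260,210:300],None,fx=3.5,fy=3.5,interpolation=cv2.INTER_CUBIC);o[300:300+t.shape[0],300:300+t.shape[1]]=t
cv2.imwrite('pics/crop.png',o)
E
```

```text
board [0.5047 0.0035 0.02  ]
board [ 0.5271 -0.3378  0.02  ]
board [ 0.4213 -0.3417  0.02  ]
board [ 0.3987 -0.0034  0.02  ]
rim [ 0.4485 -0.0705  0.085 ]
rim [ 0.4604 -0.2455  0.085 ]
tile [0.5632 0.1764 0.009 ]
green [0.4743 0.0828 0.065 ] beaker [0.6607 0.065  0.093 ] orange [ 0.303  -0.2844  0.065 ]
```

View pics/crop.png

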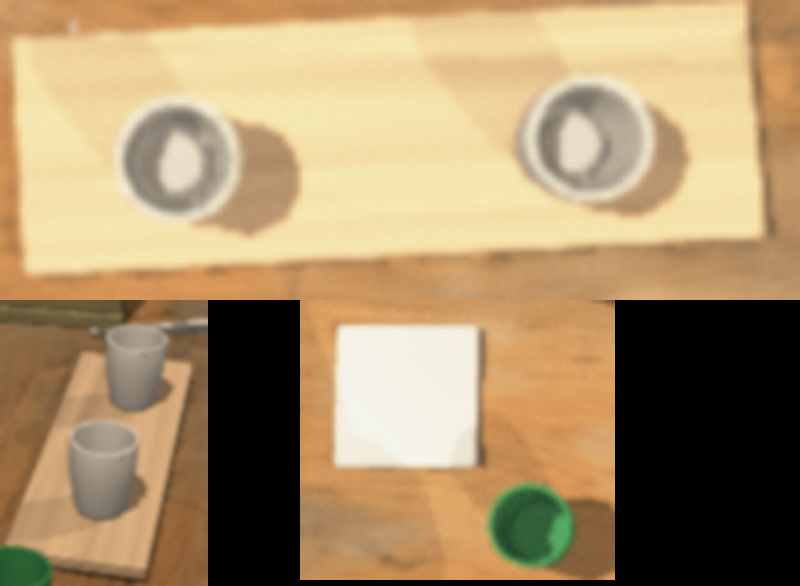

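The crop puts the rim centres at about px (345.4,256.4) and (427.3,252.2), and the tile centre at (240.2,206.9). The measured sizes agree with those given. I'll move over the nearer cup, B at about (0.461,-0.246), and keep the tool's yaw.

```bash
python3 -m creep '[{"dr":[0,0,0],"xyz":[33,-24,0],"gripper":85},{"dr":[0,0,0],"xyz":[33,-24,0],"gripper":85},{"dr":[0,0,0],"xyz":[33,-24,0],"gripper":85},{"dr":[0,0,0],"xyz":[33,-24,0],"gripper":85},{"dr":[0,0,0],"xyz":[33,-24,0],"gripper":85}]'
python3 -m creep '[{"dr":[0,0,0],"xyz":[33,-24,0],"gripper":85},{"dr":[0,0,0],"xyz":[33,-24,0],"gripper":85},{"dr":[0,0,0],"xyz":[33,-24,0],"gripper":85},{"dr":[0,0,0],"xyz":[33,-24,0],"gripper":85},{"dr":[0,0,0],"xyz":[0,0,0],"gripper":85}]'
cat >> h.py <<'E'
def to(x,y,z=None):
    from scipy.spatial.transform import Rotation as R
    s=ctrl.state(); r=R.from_rotvec(s['orientation']).as_matrix(); p=s['position']
    d=np.array([x,y,p[2] if z is None else z])-p
    print('t',round(s['t'],2),'pos',p.round(4),'toolz',r[:,2].round(4),'tooly',r[:,1].round(3),'delta tool mm',(1000*r.T@d).round(1),'F',s['wrist_force'].round(2),'w',round(s['grip_width'],4),'g',round(s['grip_force'],1))
E
python3 - <<'E'
from h import *
to(.461,-.246); print(ray('top',427.3,252.2,.085),ray('top',345.4,256.4,.085),ray('top',240.2,206.9,.009))
ci=ctrl.camera_info('wrist'); im=ctrl.get_image('wrist')
cv2.imwrite('pics/w1.png',im[:,:,::-1]); print(ci)
print(proj('wrist',[.461,-.246,.085],ci),proj('wrist',[.4485,-.0707,.085],ci)); to(.461,-.246)
E
```

```text
t: 0.72
position: [0.3608, -0.4207, 0.2308]
orientation: [-3.077, -0.631, 0.0]
wrist_force: [0.1, -0.1, 0.2]
grip_width: 0.0851
grip_force: 0.0
t: 1.35
position: [0.4446, -0.2799, 0.2308]
orientation: [-3.075, -0.637, 0.001]
wrist_force: [0.1, 0.3, 0.0]
grip_width: 0.0847
grip_force: 0.0
t 1.35 pos [ 0.4446 -0.2799  0.2308] toolz [-5.e-04  8.e-04 -1.e+00] tooly [ 0.397 -0.918 -0.001] delta tool mm [ 28.5 -24.6   0. ] F [0.1  0.33 0.03] w 0.0847 g 0.0
[ 0.4611 -0.2461  0.085 ] [ 0.4488 -0.0703  0.085 ] [0.5646 0.1772 0.009 ]
{'fov_y': 58.44923115806951, 'cx': 316.2914800710488, 'cy': 242.46889616992382, 'pose': array([[ 0.39674462,  0.88566968,  0.24121135,  0.5038536 ],
       [-0.91792837,  0.38311713,  0.10309598, -0.25391985],
       [-0.00110321, -0.26231752,  0.96498099,  0.37392401],
       [ 0.        ,  0.        ,  0.        ,  1.        ]])}
(np.float64(280.6521057184656), np.float64(181.65915042774907)) (np.float64(18.290627377403553), np.float64(90.25511814032089))
t 1.4 pos [ 0.4441 -0.2811  0.2309] toolz [-7.e-04  2.e-04 -1.e+00] tooly [ 0.396 -0.918 -0.   ] delta tool mm [ 29.4 -25.5  -0. ] F [-0.53  0.2   0.36] w 0.085 g 0.0
```

View pics/w1.png

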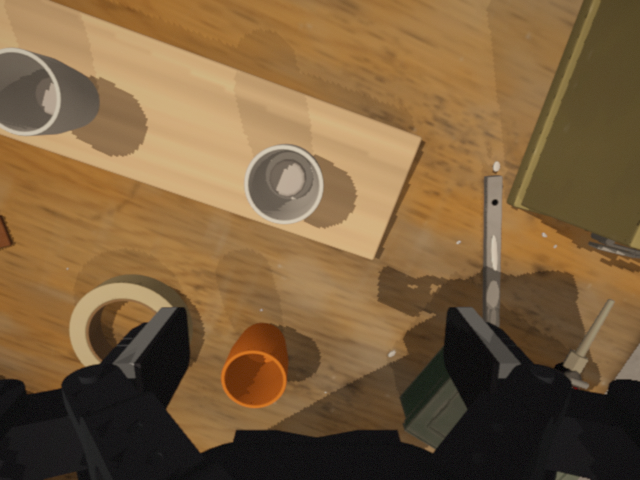

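The wrist view shows the cup's rim centred at about (284.5,184), against a predicted (280.7,181.7). That is within 3 mm, so I'll average the two, giving (0.461,-0.2475). Next I line up and descend partway.

```bash
python3 -m creep '[{"dr":[0,0,0],"xyz":[15,-12,0],"gripper":85},{"dr":[0,0,0],"xyz":[14,-12,0],"gripper":85},{"dr":[0,0,0],"xyz":[0,0,40],"gripper":85},{"dr":[0,0,0],"xyz":[0,0,40],"gripper":85},{"dr":[0,0,0],"xyz":[0,0,30],"gripper":85}]'
python3 -m creep '[{"dr":[0,0,0],"xyz":[0,0,0],"gripper":85},{"dr":[0,0,0],"xyz":[0,0,0],"gripper":85}]'
python3 -c "
from h import *
to(.461,-.2475,.0433)"
```

```text
t: 2.02
position: [0.4608, -0.2474, 0.1195]
orientation: [-3.076, -0.631, 0.001]
wrist_force: [0.5, -0.2, -0.5]
grip_width: 0.0852
grip_force: 0.0
t: 2.28
position: [0.462, -0.2489, 0.1227]
orientation: [3.076, 0.631, 0.002]
wrist_force: [-0.4, 0.5, 0.4]
grip_width: 0.0851
grip_force: 0.0
t 2.27 pos [ 0.462  -0.2489  0.1227] toolz [ 0.0015 -0.0013 -1.    ] tooly [ 0.394 -0.919  0.002] delta tool mm [-0.4 -1.8 79.4] F [-0.38  0.49  0.42] w 0.0851 g 0.0
```

```bash
python3 -m creep '[{"dr":[0,0,0],"xyz":[0,-1,25],"gripper":85},{"dr":[0,0,0],"xyz":[0,0,25],"gripper":85},{"dr":[0,0,0],"xyz":[0,0,15],"gripper":85},{"dr":[0,0,0],"xyz":[0,0,12],"gripper":85},{"dr":[0,0,0],"xyz":[0,0,0],"gripper":85}]'
python3 -m creep '[{"dr":[0,0,0],"xyz":[0,0,0],"gripper":62},{"dr":[0,0,0],"xyz":[0,0,0],"gripper":62},{"dr":[0,0,0],"xyz":[0,0,0],"gripper":62},{"dr":[0,0,0],"xyz":[0,0,0],"gripper":62}]'
python3 - <<'E'
from h import *
to(.461,-.2475,.0433); cv2.imwrite('pics/w2.png',np.hstack([cv2.resize(ctrl.get_image(n),(400,300)) for n in('wrist','side')])[:,:,::-1])
E
```

```text
t: 2.9
position: [0.4607, -0.2475, 0.0441]
orientation: [-3.077, -0.631, 0.001]
wrist_force: [0.0, -0.3, 0.5]
grip_width: 0.085
grip_force: 0.0
t: 3.4
position: [0.4608, -0.2476, 0.0445]
orientation: [3.077, 0.631, 0.0]
wrist_force: [-0.7, 0.2, -0.4]
grip_width: 0.062
grip_force: 0.0
t 3.4 pos [ 0.4608 -0.2476  0.0445] toolz [ 3.e-04 -2.e-04 -1.e+00] tooly [ 0.394 -0.919  0.   ] delta tool mm [ 0.2 -0.1  1.2] F [-0.7   0.24 -0.38] w 0.062 g 0.0
```

View pics/w2.png

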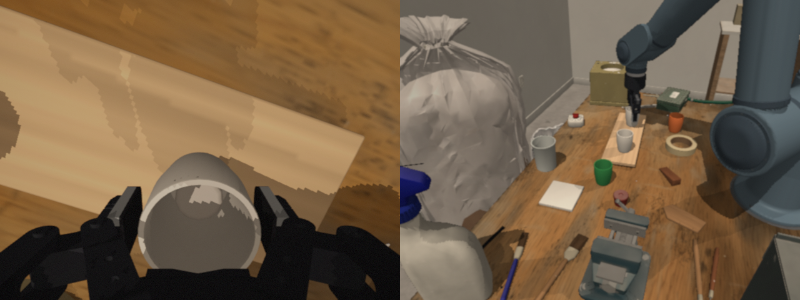

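The wrist view shows the pads straddling the cup, roughly centred on it. I'll close and lift.

```bash
python3 -m creep '[{"dr":[0,0,0],"xyz":[0,0,0],"gripper":46},{"dr":[0,0,0],"xyz":[0,0,0],"gripper":46},{"dr":[0,0,0],"xyz":[0,0,0],"gripper":46},{"dr":[0,0,0],"xyz":[0,0,0],"gripper":46},{"dr":[0,0,0],"xyz":[0,0,0],"gripper":46}]'
python3 -m creep '[{"dr":[0,0,0],"xyz":[0,0,-5],"gripper":46},{"dr":[0,0,0],"xyz":[0,0,-10],"gripper":46},{"dr":[0,0,0],"xyz":[0,0,-15],"gripper":46},{"dr":[0,0,0],"xyz":[0,0,-10],"gripper":46},{"dr":[0,0,0],"xyz":[0,0,0],"gripper":46}]'
for i in 1 2 3 4 5 6 7 8; do python3 -m creep '[{"dr":[0,0,0],"xyz":[0,0,0],"gripper":46}]' | grep -E 'force|width|pos'|tr '\n' ' '; echo; done
```

```text
t: 4.12
position: [0.461, -0.2478, 0.0446]
orientation: [3.077, 0.631, 0.001]
wrist_force: [0.4, -0.8, 2.5]
grip_width: 0.0518
grip_force: 62.8
t: 4.75
position: [0.4615, -0.2481, 0.0857]
orientation: [3.075, 0.631, 0.003]
wrist_force: [-0.3, 0.7, -0.2]
grip_width: 0.0514
grip_force: 62.6
position: [0.4605, -0.2474, 0.0841] wrist_force: [-0.2, -0.2, -1.2] grip_width: 0.0518 grip_force: 62.6 
position: [0.4604, -0.2473, 0.0837] wrist_force: [0.0, 0.1, -1.8] grip_width: 0.052 grip_force: 62.6 
position: [0.4605, -0.2474, 0.0838] wrist_force: [-0.4, 0.0, -0.2] grip_width: 0.0517 grip_force: 62.6 
position: [0.4606, -0.2475, 0.084] wrist_force: [0.0, 0.1, -1.0] grip_width: 0.0519 grip_force: 62.6 
position: [0.4607, -0.2475, 0.0842] wrist_force: [-1.2, -0.8, -0.7] grip_width: 0.0519 grip_force: 62.6 
position: [0.4607, -0.2476, 0.0843] wrist_force: [-1.0, 0.4, -0.9] grip_width: 0.0518 grip_force: 62.6 
position: [0.4607, -0.2476, 0.0843] wrist_force: [0.6, -0.0, -0.3] grip_width: 0.0514 grip_force: 62.6 
position: [0.4607, -0.2476, 0.0843] wrist_force: [0.1, -0.2, -0.9] grip_width: 0.0518 grip_force: 62.6
```

This cup reads about 0.85 N, roughly 90 g, so it's probably the lighter one. I'll set it back gently.

```bash
python3 -m creep '[{"dr":[0,0,0],"xyz":[0,0,12],"gripper":46},{"dr":[0,0,0],"xyz":[0,0,12],"gripper":46},{"dr":[0,0,0],"xyz":[0,0,8],"gripper":46},{"dr":[0,0,0],"xyz":[0,0,4],"gripper":46},{"dr":[0,0,0],"xyz":[0,0,1],"gripper":46}]'
python3 -m creep '[{"dr":[0,0,0],"xyz":[0,0,1],"gripper":46},{"dr":[0,0,0],"xyz":[0,0,0.5],"gripper":46},{"dr":[0,0,0],"xyz":[0,0,0],"gripper":46},{"dr":[0,0,0],"xyz":[0,0,0],"gripper":46}]'
```

```text
t: 6.38
position: [0.4607, -0.2475, 0.047]
orientation: [-3.077, -0.631, 0.0]
wrist_force: [0.1, 0.6, -1.6]
grip_width: 0.0517
grip_force: 62.6
t: 6.88
position: [0.4608, -0.2476, 0.0459]
orientation: [3.077, 0.631, 0.0]
wrist_force: [0.6, -0.0, -1.1]
grip_width: 0.052
grip_force: 62.6
```

```bash
python3 -m creep '[{"dr":[0,0,0],"xyz":[0,0,0.6],"gripper":46},{"dr":[0,0,0],"xyz":[0,0,0],"gripper":46},{"dr":[0,0,0],"xyz":[0,0,0],"gripper":46}]'
python3 -m creep '[{"dr":[0,0,0],"xyz":[0,0,0.6],"gripper":46},{"dr":[0,0,0],"xyz":[0,0,0],"gripper":46},{"dr":[0,0,0],"xyz":[0,0,0],"gripper":46}]'
python3 -m creep '[{"dr":[0,0,0],"xyz":[0,0,0.5],"gripper":46},{"dr":[0,0,0],"xyz":[0,0,0],"gripper":46},{"dr":[0,0,0],"xyz":[0,0,0],"gripper":46}]'
```

```text
t: 7.25
position: [0.4607, -0.2475, 0.0452]
orientation: [-3.077, -0.631, 0.0]
wrist_force: [-0.4, -0.7, -0.7]
grip_width: 0.0518
grip_force: 62.6
t: 7.62
position: [0.4608, -0.2476, 0.0446]
orientation: [3.077, 0.631, 0.0]
wrist_force: [-0.1, -0.8, -0.2]
grip_width: 0.0518
grip_force: 62.6
t: 8.0
position: [0.4609, -0.2476, 0.0445]
orientation: [-3.077, -0.632, -0.0]
wrist_force: [-2.4, 1.1, 6.4]
grip_width: 0.0516
grip_force: 62.9
```

It's on the board (6 N contact). I'll release, rise straight up and go to cup A at (0.4488,-0.0705).

```bash
python3 -m creep '[{"dr":[0,0,0],"xyz":[0,0,0],"gripper":60},{"dr":[0,0,0],"xyz":[0,0,0],"gripper":85},{"dr":[0,0,0],"xyz":[0,0,0],"gripper":85},{"dr":[0,0,0],"xyz":[0,0,0],"gripper":85},{"dr":[0,0,0],"xyz":[0,0,0],"gripper":85}]'
python3 -m creep '[{"dr":[0,0,0],"xyz":[0,0,-10],"gripper":85},{"dr":[0,0,0],"xyz":[0,0,-25],"gripper":85},{"dr":[0,0,0],"xyz":[0,0,-40],"gripper":85},{"dr":[0,0,0],"xyz":[0,0,-40],"gripper":85},{"dr":[0,0,0],"xyz":[0,0,-40],"gripper":85}]'
for i in 1 2 3 4 ; do python3 -m creep '[{"dr":[0,0,0],"xyz":[0,0,0],"gripper":85}]' | grep -E 'force|width|pos'|tr '\n' ' '; echo; done
python3 - <<'E'
from h import *
to(.4488,-.0705,.2)
ci=ctrl.camera_info('wrist'); im=ctrl.get_image('wrist')
cv2.imwrite('pics/w3.png',np.hstack([im, cv2.resize(ctrl.get_image('top')[180:330,220:480],(640,370)) if 0 else im[:, :0]])[:,:,::-1])
print(proj('wrist',[.4488,-.0705,.085],ci),proj('wrist',[.461,-.2475,.085],ci))
E
```

```text
t: 8.62
position: [0.4607, -0.2476, 0.0441]
orientation: [3.077, 0.631, 0.0]
wrist_force: [0.0, 1.2, 0.5]
grip_width: 0.0852
grip_force: 0.0
t: 9.25
position: [0.4607, -0.2475, 0.2012]
orientation: [3.077, 0.631, 0.001]
wrist_force: [0.5, -0.7, -1.1]
grip_width: 0.0851
grip_force: 0.0
position: [0.4627, -0.2491, 0.2039] wrist_force: [-0.2, 0.7, 0.3] grip_width: 0.0851 grip_force: 0.0 
position: [0.4604, -0.2473, 0.1988] wrist_force: [0.5, -0.4, -1.2] grip_width: 0.0852 grip_force: 0.0 
position: [0.46, -0.2469, 0.1975] wrist_force: [0.1, 0.4, -0.3] grip_width: 0.085 grip_force: 0.0 
position: [0.4602, -0.2472, 0.1978] wrist_force: [-0.2, 0.1, 0.0] grip_width: 0.0848 grip_force: 0.0 
t 9.75 pos [ 0.4602 -0.2472  0.1978] toolz [-0.0018  0.0015 -1.    ] tooly [ 0.394 -0.919 -0.002] delta tool mm [  59.1 -166.9   -1.9] F [-0.22  0.15  0.03] w 0.0848 g 0.0
(np.float64(29.73344974663854), np.float64(135.9177027804776)) (np.float64(318.5141988215917), np.float64(233.76037607649727))
```

View pics/w3.png

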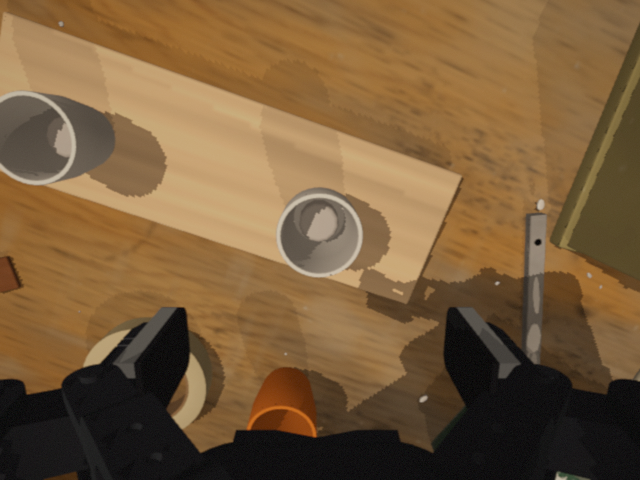

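The lighter cup stands upright at (320,233). Cup A's rim centre is near (32,138), about 1.5 mm from the prediction. Moving over A and partway down.

```bash
python3 -m creep '[{"dr":[0,0,0],"xyz":[11.6,-33.4,0],"gripper":85},{"dr":[0,0,0],"xyz":[11.6,-33.4,0],"gripper":85},{"dr":[0,0,0],"xyz":[11.6,-33.4,0],"gripper":85},{"dr":[0,0,0],"xyz":[11.6,-33.4,0],"gripper":85},{"dr":[0,0,0],"xyz":[11.6,-33.4,0],"gripper":85}]' >/dev/null
python3 -m creep '[{"dr":[0,0,0],"xyz":[0,0,0],"gripper":85},{"dr":[0,0,0],"xyz":[0,0,25],"gripper":85},{"dr":[0,0,0],"xyz":[0,0,30],"gripper":85},{"dr":[0,0,0],"xyz":[0,0,20],"gripper":85},{"dr":[0,0,0],"xyz":[0,0,0],"gripper":85}]' >/dev/null
python3 -m creep '[{"dr":[0,0,0],"xyz":[0,0,0],"gripper":85},{"dr":[0,0,0],"xyz":[0,0,0],"gripper":85},{"dr":[0,0,0],"xyz":[0,0,0],"gripper":85}]' >/dev/null
python3 -c "
from h import *
to(.4487,-.0713,.0443)
ci=ctrl.camera_info('wrist'); print(proj('wrist',[.4487,-.0713,.085],ci))
cv2.imwrite('pics/w4.png',ctrl.get_image('wrist')[:,:,::-1])"
```

```text
t 11.43 pos [ 0.4488 -0.0715  0.1249] toolz [ 1.4e-03 -7.0e-04 -1.0e+00] tooly [ 0.394 -0.919  0.001] delta tool mm [-0.1 -0.3 80.6] F [-0.32 -1.3   0.04] w 0.0848 g 0.0
(np.float64(316.75235639950836), np.float64(274.5856462881782))
```

View pics/w4.png

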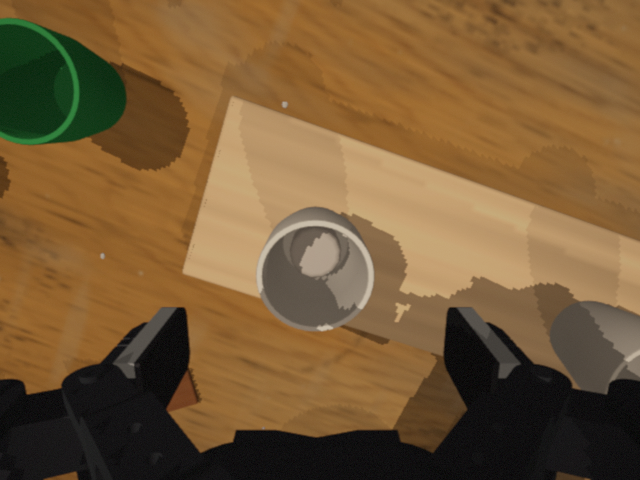

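The rim centre at (316,275) matches the prediction of (316.8,274.6). I'll descend, grip and lift.

```bash
python3 -m creep '[{"dr":[0,0,0],"xyz":[0,0,25],"gripper":85},{"dr":[0,0,0],"xyz":[0,0,25],"gripper":85},{"dr":[0,0,0],"xyz":[0,0,15],"gripper":85},{"dr":[0,0,0],"xyz":[0,0,14],"gripper":85},{"dr":[0,0,0],"xyz":[0,0,0],"gripper":62}]'
python3 -m creep '[{"dr":[0,0,0],"xyz":[0,0,0],"gripper":62},{"dr":[0,0,0],"xyz":[0,0,0],"gripper":46},{"dr":[0,0,0],"xyz":[0,0,0],"gripper":46},{"dr":[0,0,0],"xyz":[0,0,0],"gripper":46},{"dr":[0,0,0],"xyz":[0,0,0],"gripper":46}]'
python3 -m creep '[{"dr":[0,0,0],"xyz":[0,0,-5],"gripper":46},{"dr":[0,0,0],"xyz":[0,0,-10],"gripper":46},{"dr":[0,0,0],"xyz":[0,0,-15],"gripper":46},{"dr":[0,0,0],"xyz":[0,0,-10],"gripper":46},{"dr":[0,0,0],"xyz":[0,0,0],"gripper":46}]'
for i in 1 2 3 4 5 6 7 8; do python3 -m creep '[{"dr":[0,0,0],"xyz":[0,0,0],"gripper":46}]' | grep -E 'force|width|pos'|tr '\n' ' '; echo; done
```

```text
t: 12.1
position: [0.4477, -0.071, 0.0443]
orientation: [-3.076, -0.631, 0.002]
wrist_force: [0.1, 0.3, 0.4]
grip_width: 0.0696
grip_force: 0.0
t: 12.72
position: [0.449, -0.0713, 0.0462]
orientation: [3.077, 0.631, 0.002]
wrist_force: [-0.8, 1.4, 5.8]
grip_width: 0.0519
grip_force: 62.4
t: 13.35
position: [0.4492, -0.0716, 0.0865]
orientation: [3.076, 0.631, 0.004]
wrist_force: [-0.5, -0.2, -3.0]
grip_width: 0.0518
grip_force: 63.0
position: [0.448, -0.0711, 0.0849] wrist_force: [-0.5, -0.1, -2.7] grip_width: 0.052 grip_force: 63.0 
position: [0.4478, -0.071, 0.0846] wrist_force: [-0.3, -1.1, -1.9] grip_width: 0.0516 grip_force: 63.0 
position: [0.448, -0.0711, 0.0847] wrist_force: [-0.0, 0.6, -2.9] grip_width: 0.0519 grip_force: 63.0 
position: [0.4482, -0.0712, 0.0849] wrist_force: [-0.1, -0.2, -3.7] grip_width: 0.0518 grip_force: 63.0 
position: [0.4482, -0.0712, 0.085] wrist_force: [0.2, 0.5, -2.4] grip_width: 0.0519 grip_force: 63.0 
position: [0.4483, -0.0712, 0.0851] wrist_force: [0.8, 0.7, -2.5] grip_width: 0.0518 grip_force: 63.0 
position: [0.4483, -0.0712, 0.0851] wrist_force: [0.2, 0.6, -3.2] grip_width: 0.0518 grip_force: 63.0 
position: [0.4483, -0.0712, 0.0851] wrist_force: [0.4, 0.3, -1.9] grip_width: 0.0518 grip_force: 63.0
```

This one reads about 2.65 N, so it's the heavier cup and I keep hold of it. I'll rise, travel above the green cup's height to the tile at (0.5646,0.1772), then come down so its foot is at z≈0.109.

```bash
python3 -m creep '[{"dr":[0,0,0],"xyz":[0,0,-10],"gripper":46},{"dr":[0,0,0],"xyz":[0,0,-20],"gripper":46},{"dr":[0,0,0],"xyz":[0,0,-25],"gripper":46},{"dr":[0,0,0],"xyz":[0,0,-15],"gripper":46},{"dr":[0,0,0],"xyz":[0,0,-5],"gripper":46}]'>/dev/null
python3 -m creep '[{"dr":[0,0,0],"xyz":[7,-6,0],"gripper":46},{"dr":[0,0,0],"xyz":[14,-12.5,0],"gripper":46},{"dr":[0,0,0],"xyz":[20,-18,0],"gripper":46},{"dr":[0,0,0],"xyz":[22,-20,0],"gripper":46},{"dr":[0,0,0],"xyz":[22,-20,0],"gripper":46}]'
python3 -m creep '[{"dr":[0,0,0],"xyz":[22,-20,0],"gripper":46},{"dr":[0,0,0],"xyz":[22,-20,0],"gripper":46},{"dr":[0,0,0],"xyz":[22,-20,0],"gripper":46},{"dr":[0,0,0],"xyz":[20,-18,0],"gripper":46},{"dr":[0,0,0],"xyz":[16,-14,0],"gripper":46}]'
python3 -m creep '[{"dr":[0,0,0],"xyz":[11,-9,0],"gripper":46},{"dr":[0,0,0],"xyz":[7,-5,0],"gripper":46},{"dr":[0,0,0],"xyz":[0,0,0],"gripper":46},{"dr":[0,0,0],"xyz":[0,0,0],"gripper":46},{"dr":[0,0,0],"xyz":[0,0,0],"gripper":46}]'>/dev/null
python3 -c "
from h import *
to(.5646,.1772,.134)"
```

```text
t: 15.6
position: [0.4959, 0.0341, 0.1587]
orientation: [-3.076, -0.632, 0.003]
wrist_force: [0.1, 0.5, -2.2]
grip_width: 0.0516
grip_force: 63.2
t: 16.23
position: [0.5534, 0.1588, 0.1587]
orientation: [-3.077, -0.633, 0.004]
wrist_force: [-0.6, -0.4, -2.1]
grip_width: 0.0516
grip_force: 63.2
t 16.85 pos [0.5647 0.1768 0.1602] toolz [-1.e-04 -1.e-04 -1.e+00] tooly [ 0.393 -0.919  0.   ] delta tool mm [ 0.1 -0.4 26.2] F [ 0.04 -0.09 -2.71] w 0.0516 g 63.2
```

```bash
python3 -m creep '[{"dr":[0,0,0],"xyz":[0,0,8],"gripper":46},{"dr":[0,0,0],"xyz":[0,0,10],"gripper":46},{"dr":[0,0,0],"xyz":[0,0,6],"gripper":46},{"dr":[0,0,0],"xyz":[0,0,2],"gripper":46},{"dr":[0,0,0],"xyz":[0,0,0],"gripper":46}]'>/dev/null
for i in 1 2; do python3 -m creep '[{"dr":[0,0,0],"xyz":[0,0,0],"gripper":46},{"dr":[0,0,0],"xyz":[0,0,0],"gripper":46},{"dr":[0,0,0],"xyz":[0,0,0],"gripper":46},{"dr":[0,0,0],"xyz":[0,0,0],"gripper":46},{"dr":[0,0,0],"xyz":[0,0,0],"gripper":46}]'>/dev/null;done
python3 - <<'E'
from h import *
to(.5646,.1772,.134)
a=ctrl.get_image('side'); b=ctrl.get_image('top')
p=proj('side',[.5646,.1772,.109]); print(p, proj('side',[.5646,.1772,.009]))
print('light cup px expected top',proj('top',[.461,-.2475,.085]))
o=np.vstack([cv2.resize(a[60:360,150:550],(400,300)),cv2.resize(b[130:355,180:480],(400,300))])
cv2.imwrite('pics/fin.png',o[:,:,::-1])
E
```

```text
t 18.73 pos [0.5648 0.1773 0.1341] toolz [-0.  0. -1.] tooly [ 0.394 -0.919 -0.   ] delta tool mm [-0.2 -0.   0.1] F [-0.06 -0.12 -3.14] w 0.0517 g 63.2
(np.float64(253.69108738717608), np.float64(263.697963365129)) (np.float64(258.71446089406214), np.float64(309.8275599552145))
light cup px expected top (np.float64(427.9367586155147), np.float64(252.26044982189157))
```

View pics/fin.png

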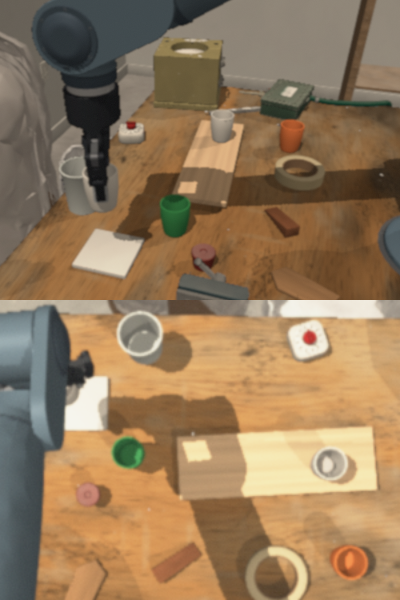

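The side view shows the heavy cup upright in the gripper above the tile, its foot near px (251,266) against an expected (254,264). The top view shows the light cup upright on the board, and the other things look undisturbed.

```bash
python3 -c "
from workcell import ctrl
print(ctrl.job_done())"
```

```text
the job is handed in; nothing more can be done
None
```

I handed the job in with the heavier cup (about 2.7 N, the one that stood nearer the tile) held upright and still, its foot about 10 cm above the middle of the tile; the lighter cup (about 0.9 N) stands upright on the board again.

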